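Line up four grey reference standards by shade in their holder strip

TASK

The grey reference standards for the copy-stand camera are out of their holder: set the four blue-sided discs in the four nests of the strip, one to a nest, each flat on the nest's floor with its face up, in order of shade from the lightest next to the white button to the darkest next to the black button. Do not move the jar of green powder that stands beside them.

Things in the scene. Friction and masses are not known exactly. Their poses are not given: they have to be found in the camera images.
- std_white_center (a point): centre (half-way up, 13 mm above its underside) of the reflectance standard with the white face: a round disc 38 mm in diameter and 26 mm high with a blue side and a flat matt white top face 33 mm across; 60 g nominal, stands upright on the desk at the start; z axis up, round, so its yaw means nothing
- std_light_center (a point): centre (half-way up, 13 mm above its underside) of the reflectance standard with the light grey face: a round disc 38 mm in diameter and 26 mm high with a blue side and a flat matt light grey top face 33 mm across; 60 g nominal, stands upright on the desk at the start; z axis up, round, so its yaw means nothing
- std_dark_center (a point): centre (half-way up, 13 mm above its underside) of the reflectance standard with the dark grey face: a round disc 38 mm in diameter and 26 mm high with a blue side and a flat matt dark grey top face 33 mm across; 60 g nominal, stands upright on the desk at the start; z axis up, round, so its yaw means nothing
- std_black_center (a point): centre (half-way up, 13 mm above its underside) of the reflectance standard with the black face: a round disc 38 mm in diameter and 26 mm high with a blue side and a flat matt black top face 33 mm across; 60 g nominal, stands upright on the desk at the start; z axis up, round, so its yaw means nothing
- nest_a_floor (a point): middle of the floor (8 mm above the desk) of nest A of the holder strip: a fixed shallow round cup with aluminium rim and black floor, inside 54 mm and outside 62 mm in diameter, rim 3 mm above its floor. The four nests stand in one straight row A, B, C, D at a pitch of 66 mm on a fixed grey strip 330 x 72 mm, 6 mm thick; the row runs along this point's y axis, A at the +y end; z up
- nest_b_floor (a point): middle of the floor (8 mm above the desk) of nest B of the holder strip: a fixed shallow round cup with aluminium rim and black floor, inside 54 mm and outside 62 mm in diameter, rim 3 mm above its floor. The four nests stand in one straight row A, B, C, D at a pitch of 66 mm on a fixed grey strip 330 x 72 mm, 6 mm thick; the row runs along this point's y axis, A at the +y end; z up
- nest_c_floor (a point): middle of the floor (8 mm above the desk) of nest C of the holder strip: a fixed shallow round cup with aluminium rim and black floor, inside 54 mm and outside 62 mm in diameter, rim 3 mm above its floor. The four nests stand in one straight row A, B, C, D at a pitch of 66 mm on a fixed grey strip 330 x 72 mm, 6 mm thick; the row runs along this point's y axis, A at the +y end; z up
- nest_d_floor (a point): middle of the floor (8 mm above the desk) of nest D of the holder strip: a fixed shallow round cup with aluminium rim and black floor, inside 54 mm and outside 62 mm in diameter, rim 3 mm above its floor. The four nests stand in one straight row A, B, C, D at a pitch of 66 mm on a fixed grey strip 330 x 72 mm, 6 mm thick; the row runs along this point's y axis, A at the +y end; z up
- button_white: white round button 20 mm in diameter and 6 mm high fixed on one end of the strip, 51 mm beyond the end nest (either nest A or nest D, it changes from start to start); a black button is at the other end. Origin at the centre of its underside, on the row's line, 6 mm above the desk
- jar_green_center (a point): bystander: middle (28 mm above its underside) of the loose screw jar with green powder and black lid, 54 mm in diameter, 56 mm high, standing on the desk left of the discs

How it is judged:
At the end, for the whole second after the job is handed in: Counting from the nest next to the white button, the nests hold the white, light grey, dark grey and black standards in this order, each within 10 mm of its nest's centre, resting on the nest's floor (centre height within 3 mm), face up within 0.06 rad of level, released and at rest (((horizontal distance between button_white and nest_a_floor below 0.1 m and horizontal distance between std_white_center and nest_a_floor below 0.01 m and z of std_white_center in the frame of nest_a_floor between 0.01 and 0.016 m and horizontal distance between std_light_center and nest_b_floor below 0.01 m and z of std_light_center in the frame of nest_b_floor between 0.01 and 0.016 m and horizontal distance between std_dark_center and nest_c_floor below 0.01 m and z of std_dark_center in the frame of nest_c_floor between 0.01 and 0.016 m and horizontal distance between std_black_center and nest_d_floor below 0.01 m and z of std_black_center in the frame of nest_d_floor between 0.01 and 0.016 m) or (horizontal distance between button_white and nest_d_floor below 0.1 m and horizontal distance between std_white_center and nest_d_floor below 0.01 m and z of std_white_center in the frame of nest_d_floor between 0.01 and 0.016 m and horizontal distance between std_light_center and nest_c_floor below 0.01 m and z of std_light_center in the frame of nest_c_floor between 0.01 and 0.016 m and horizontal distance between std_dark_center and nest_b_floor below 0.01 m and z of std_dark_center in the frame of nest_b_floor between 0.01 and 0.016 m and horizontal distance between std_black_center and nest_a_floor below 0.01 m and z of std_black_center in the frame of nest_a_floor between 0.01 and 0.016 m)) and angle between each of std_white_center, std_light_center, std_dark_center, std_black_center's own z axis and vertical below 0.06 rad and linear speed of each of std_white, std_light, std_dark, std_black below 0.02 m/s); the robot touches nothing.
It fails at once if the jar of green powder is moved by more than 20 mm (distance of jar_green_center from where it was at the start of the episode above 0.02 m).
It also fails if it takes over 80 s, if anything falls off the work surface, if the arm or the gripper's body presses on something with over 40 N, if the wrist force passes 120 N, or if a joint passes its speed limit or range.

ROBOT

A 7-joint arm with a two-finger parallel gripper is mounted at the origin on a cart in front of the work surface, level with it; the furniture and walls round the work are solid. World frame = base frame: x ahead of the robot, y to its left, z up, the work surface at z = 0. Lengths are in m, angles in rad, forces in N, time in s.
With the tool pointing down it reaches from about 0.425 to 0.925 m from the base axis. Payload 6.8 kg.
Tool frame: the origin (TCP) lies on the centre line of the jaws, within the pads' length; the fingertips stand 25 mm ahead of it and the grasp point (between the pads) lies 6 mm ahead of it; z points along the fingers, y is the line along which they close (so a half turn about z gives the same grasp; the last joint's range is limited). The gripper opens to 85 mm and grips with 20 to 120 N. Pads are 22 mm wide; open, the fingers measure 114 mm over their backs; the gripper's body (76 mm by 85 mm) begins 54 mm behind the grasp point. The pads swing forward as they close: fully open they stand 13 mm farther back than shut.
Start: joints at [1.178, 0.477, 0.022, 1.555, -0.011, 1.109, -0.083], TCP at [0.19, -0.648, 0.256] pointing down, gripper open.
Joint ranges: [-2.96, 2.96], [-0.34, 2.1], [-1.41, 1.46], [0.24, 2.44], [-1.37, 4.51], [0.17, 1.92], [-2.96, 2.96]. Speed limits (rad/s): [2.39, 2.39, 3.14, 3.14, 3.14, 3.14, 3.14].

INTERFACE

Orientations are given as a rotation vector (axis times angle).
In Python, from bench import telemetry, grab_frame, job gives the robot as it stands.
- The arm moves only by the tool apply_moves, never from a script. Its argument "rows" is a list of rows, each a list of 2 entries, a list of its own where there are three numbers: the shift along the tool's x, y, z each as a share of 250 mm, from -1 to 1, then the turn, a rotation vector about the tool's x, y, z each as a share of pi rad, from -1 to 1. A call has 1 to 10 rows; each row is the pose to reach, as a shift and turn from the pose commanded when the call began, along the tool's axes at that moment, turning the shorter way round; what a row does not reach only later rows make up. A row lasts 1/8 s, in which the tool goes at most 62.5 mm and 10.7 degrees, less where a joint would pass 70% of its speed; a pose out of reach is approached as far as the arm can. A call with a number of a shift or a turn outside -1 to 1 is refused whole. A call with a gripper value outside its range is refused whole. "jaw" is the gripper's target within -1 to 1 (fully open at 1, half-way at 0, shut at -1), set as the call begins (left out, the last holds). The fingers move at their own pace and stop on an object; "newtons" is the grip in N (left out, the last holds). Time passes only in rows, so rows that repeat a pose let the fingers close. It gives the time, the measured TCP pose, the force, the opening and the grip force at its end, in the units of the state.
- telemetry.get_obs(): the state, without advancing time (a new reading comes with each control period).
- grab_frame(name): name is "scene" or "side" or "wrist"; returns a dict with "frame" (420x560x3 uint8, red, green, blue), "vertical_fov" (degrees; the focal length in pixels is half the picture's height over the tangent of half this angle, whatever the lens; pixels are square), "cx", "cy" (the principal point, pixels), "origin" and "attitude" of the camera in the world. Camera axes: x right, y up, looking along -z (the intrinsics and any distortion apply to the point x, -y, -z); pixel columns grow to the right and rows downward; lengths in m; the calibration is good to about 2 mm. The wrist camera is an equidistant fisheye: a pixel r from the principal point sees the ray r / f radians off the axis. A picture is of the moment at which its call begins. There is no depth.
- job.hand_in(): hands the job in; it is judged then, once.
The state is a dict: "clock": time; "joints": joint angles; "qvel": joint speeds; "tau": joint torques, N m; "tcp_pos": TCP position; "orientation": TCP orientation; "contact_force": force on the tool from outside, world axes, zero at the start; "moment": the same for the moment, N m; "grip_width": finger opening in m; "gripper_force": force on a finger pad.
Only numpy, scipy, OpenCV 4.12 (cv2) and the standard library are available. Lean on these libraries where they do the work, as an engineer would, in place of code of your own. Each camera call takes 0.05 s, during which the arm holds its last target. There are 200 camera calls.

## Working session

There is one attempt and no reset: what is moved stays moved. The work goes in short steps, Python scripts to look and compute and a tool call to move; the robot and the scene stay as the last step left them, time stands still between calls to the robot, and variables do not carry over. Pictures are saved under pics/ and viewed, at most 14 in all, crops included, and the job is handed in when it is done.

Besides the shell and the picture viewer there is one more tool, called as name([rows], argument=value, ...), one row to a line, values as JSON. apply_moves: Moves the arm, as the interface text tells. Its arguments: {"type":"object","properties":{"rows":{"type":"array"},"jaw":{"type":"number"},"newtons":{"type":"number"}},"required":["rows"]}

```bash
mkdir -p pics; python3 - <<'E'
from bench import telemetry, grab_frame
import cv2
for n in ["scene","side"]:
    d=grab_frame(n); cv2.imwrite(f"pics/{n}0.png",d["frame"][:,:,::-1]); print(n,{k:v for k,v in d.items() if k!="frame"})
print(telemetry.get_obs())
E
```

```text
scene {'vertical_fov': 54.72990180291689, 'cx': 280.67204559319276, 'cy': 209.41500850195283, 'origin': array([0.19568849, 0.36897622, 0.70672918]), 'attitude': array([ 0.2942941 , -0.86355475, -2.30507938])}
side {'vertical_fov': 42.59669798369035, 'cx': 284.26280961443547, 'cy': 205.74316057174985, 'origin': array([0.1654701 , 0.6149289 , 0.65961038]), 'attitude': array([ 0.29622679, -1.13503624, -2.39004413])}
{'clock': 0.1, 'joints': array([ 1.1779038 ,  0.47770451,  0.02237394,  1.55635383, -0.01148531,
        1.10928713, -0.08312027]), 'qvel': array([-2.70069418e-03, -4.42303666e-04,  1.39123267e-03, -4.23893566e-03,
       -6.04273277e-04, -2.97699376e-04, -3.65763633e-06]), 'tau': array([ 3.90272544e-03, -5.97761250e+01,  1.61326211e+00, -2.81954616e+01,
        1.27599738e-02,  5.06148295e-03,  2.79154807e-05]), 'tcp_pos': array([ 0.1894797 , -0.64735013,  0.25543165]), 'orientation': array([-3.10823580e+00, -4.45583032e-01,  5.85783992e-04]), 'contact_force': array([-0.31721414,  0.55276714,  0.4389113 ]), 'moment': array([-0.03181874, -0.00316043,  0.01653246]), 'gripper_force': 0.0, 'grip_width': 0.08543534073389818}
```

View pics/scene0.png

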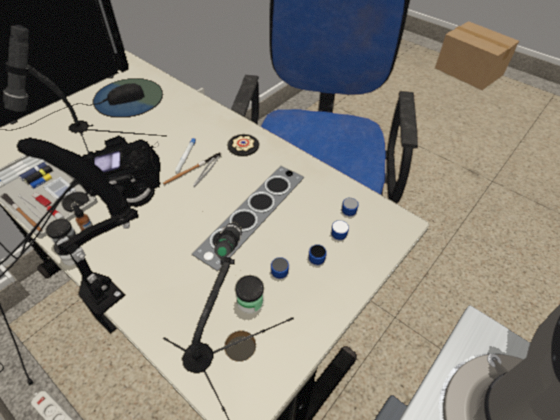

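View pics/side0.png

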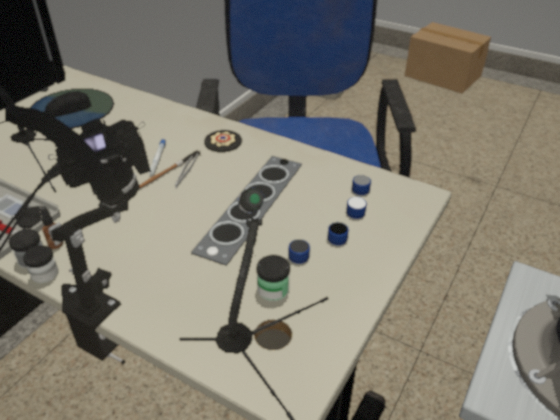

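The scene view shows grey disc (350,207), white (340,230), black (318,254), grey (280,268), the jar at (249,292), the white button at (208,257) and the black button at (290,173). A gooseneck stand leans over the white end, head about (228,240) in scene and (254,200) in side.

```bash
cat > h.py <<'E'
import numpy as np, cv2
from scipy.spatial.transform import Rotation as R
from bench import telemetry, grab_frame
def ray(d,u,v):
    f=d["frame"].shape[0]/2/np.tan(np.radians(d["vertical_fov"])/2)
    x,y=(u-d["cx"]),(v-d["cy"])
    if d.get("fish"):
        r=np.hypot(x,y); t=r/f; c=np.array([x/r*np.sin(t),-y/r*np.sin(t),-np.cos(t)])
    else: c=np.array([x/f,-y/f,-1])
    return R.from_rotvec(d["attitude"]).apply(c/np.linalg.norm(c))
def onz(d,u,v,z):
    w=ray(d,u,v); o=d["origin"]; return o+w*(z-o[2])/w[2]
def tri(d1,p1,d2,p2):
    a,b=ray(d1,*p1),ray(d2,*p2); o1,o2=d1["origin"],d2["origin"]
    s=np.linalg.lstsq(np.c_[a,-b],o2-o1,rcond=None)[0]
    P,Q=o1+a*s[0],o2+b*s[1]; return (P+Q)/2,np.linalg.norm(P-Q)
E
python3 - <<'E'
from h import *
np.set_printoptions(precision=4,suppress=True)
a=grab_frame("scene");b=grab_frame("side")
S=dict(g1=(350,206,.026),white=(340,229,.026),black=(318,252,.026),g2=(280,266,.026),jarlid=(249,286,.056),wb=(208,256,.012),bb=(290,173,.012),n1=(278,185,.008),n2=(261,202,.008))
T=dict(g1=(361,183,.026),white=(356,205,.026),black=(338,231,.026),g2=(299,249,.026),jarlid=(273,268,.056),wb=(212,251,.012),bb=(285,162,.012),n1=(274,174,.008),n4=(227,233,.008))
for k,v in S.items(): print(k,onz(a,*v),onz(b,*T[k]) if k in T else '')
for k,v in T.items():
    if k not in S: print(k,onz(b,*v))
for n,p,q in [("head",(230,240),(254,198)),("neck top",(227,263),(254,223)),("base",(198,357),(234,337)),("foot",(293,320),(327,298)),("neck mid",(207,318),(238,290)),("foot2",(165,339),(181,339))]: print(n,*tri(a,p,b,q))
A=cv2.resize(a["frame"][140:380,150:400],None,fx=2.4,fy=2.4,interpolation=cv2.INTER_CUBIC);cv2.imwrite("pics/c1.png",A[:,:,::-1])
A=cv2.resize(b["frame"][140:380,170:420],None,fx=2.4,fy=2.4,interpolation=cv2.INTER_CUBIC);cv2.imwrite("pics/c2.png",A[:,:,::-1])
w=grab_frame("wrist");cv2.imwrite("pics/w0.png",w["frame"][:,:,::-1]);print({k:v for k,v in w.items() if k!="frame"})
E
```

```text
g1 [ 0.455  -0.1955  0.026 ] [ 0.4567 -0.1939  0.026 ]
white [ 0.4345 -0.1269  0.026 ] [ 0.4368 -0.1264  0.026 ]
black [ 0.4344 -0.0484  0.026 ] [ 0.4341 -0.0439  0.026 ]
g2 [0.4712 0.0277 0.026 ] [0.471  0.0309 0.026 ]
jarlid [0.474  0.1123 0.056 ] [0.4707 0.1162 0.056 ]
wb [0.604  0.0988 0.012 ] [0.6039 0.0987 0.012 ]
bb [ 0.6319 -0.2     0.012 ] [ 0.6309 -0.1974  0.012 ]
n1 [ 0.63   -0.1525  0.008 ] [ 0.6315 -0.1534  0.008 ]
n2 [ 0.6241 -0.0852  0.008 ] 
n4 [0.6109 0.0442 0.008 ]
head [0.4955 0.1248 0.1903] 0.0002745607136280259
neck top [0.48   0.1496 0.1693] 0.000813784016461189
base [0.4424 0.2626 0.0696] 0.0006386826561913052
foot [0.3835 0.0958 0.0163] 0.0024052771996184324
neck mid [0.464  0.2176 0.1065] 0.001273589361312904
foot2 [0.5346 0.2688 0.0092] 0.001969753499599832
{'vertical_fov': 65.70646984690485, 'cx': 279.04627010490907, 'cy': 211.78889190791486, 'origin': array([ 0.2561, -0.6295,  0.3742]), 'attitude': array([-0.2341,  0.1767, -1.2771])}
```

View pics/c1.png

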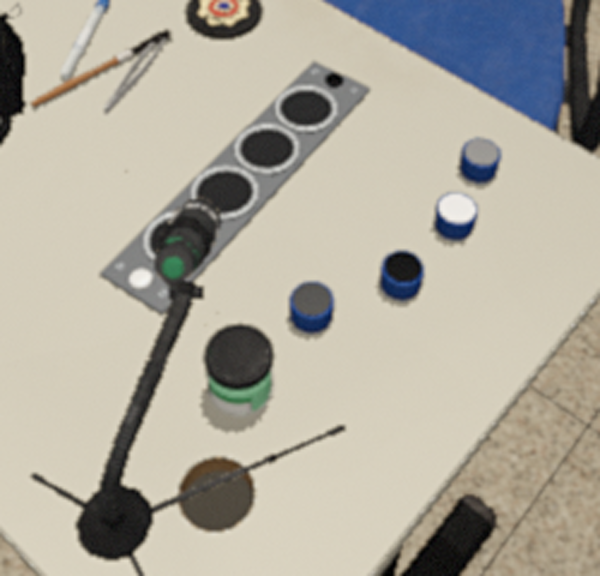

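View pics/c2.png

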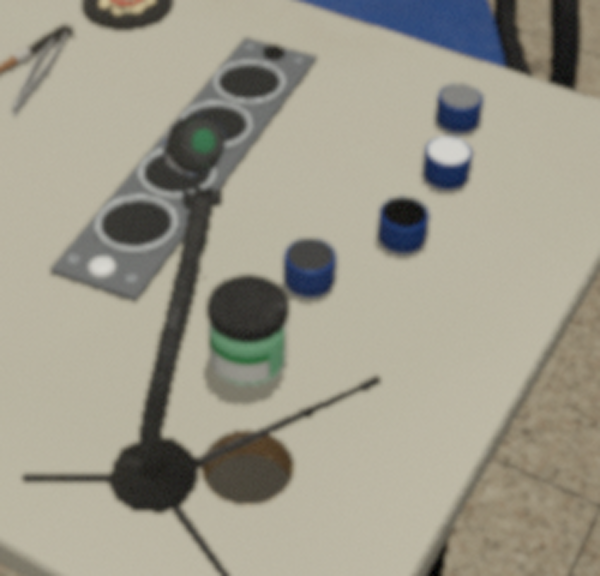

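View pics/w0.png

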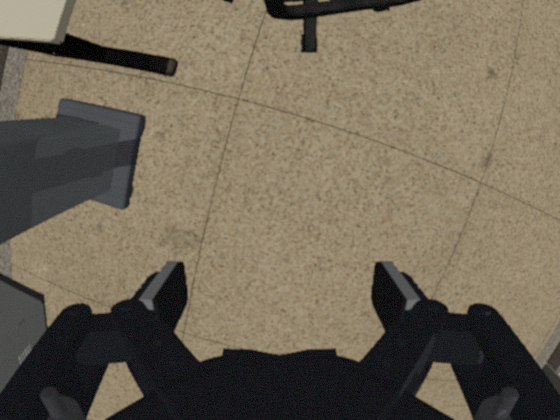

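Pictures show: nests clean, the shades light grey (far right) and dark grey (next to jar) are clear, and the lamp/mic head points toward the strip. I'll pin down its extent.

```bash
python3 - <<'E'
from h import *
np.set_printoptions(precision=4,suppress=True)
a=grab_frame("scene");b=grab_frame("side")
print("green",tri(a,(221.7,251.7),b,(254.6,198.3)))
for s in [(235.4,229.6),(232,236),(238,225)]: print("ring",tri(a,s,b,(252,200)))
print("clip",tri(a,(228,262),b,(254,222)))
o=telemetry.get_obs();M=R.from_rotvec(o["orientation"]);print(M.as_matrix())
E
```

```text
green (array([0.4672, 0.1655, 0.2292]), np.float64(0.0001854533473665006))
ring (array([0.531 , 0.0797, 0.1419]), np.float64(0.002252154799730159))
ring (array([0.5122, 0.1057, 0.1668]), np.float64(0.00011695318896577954))
ring (array([0.5461, 0.0587, 0.1217]), np.float64(0.003725882623144751))
clip (array([0.4813, 0.1468, 0.1681]), np.float64(0.0018206212369876315))
[[ 0.9597  0.281  -0.0001]
 [ 0.281  -0.9597  0.0004]
 [-0.     -0.0004 -1.    ]]
```

apply_moves([
  [[0.74,-0.82,0.12],[0,0,0.285]],
  [[0.74,-0.82,0.12],[0,0,0.285]],
  [[0.74,-0.82,0.12],[0,0,0.285]],
  [[0.74,-0.82,0.12],[0,0,0.285]],
  [[0.74,-0.82,0.12],[0,0,0.285]],
  [[0.74,-0.82,0.12],[0,0,0.285]],
], jaw=0.5, newtons=30)

```text
clock: 1.1
tcp_pos: [0.3111, -0.3965, 0.2262]
orientation: [-2.997, 0.937, 0.0]
contact_force: [-0.1, -1.0, -0.6]
grip_width: 0.0644
gripper_force: 0.0
```

```bash
cat >> h.py <<'E'
def to(x,y,z):
    o=telemetry.get_obs();M=R.from_rotvec(o["orientation"]).as_matrix()
    yaw=np.degrees(np.arctan2(M[1,0],M[0,0]))
    print("tcp",o["tcp_pos"].round(4),"yaw",yaw.round(2),"share",((M.T@(np.array([x,y,z])-o["tcp_pos"]))/.25).round(3),"turn->-35",((yaw+35)/180).round(3),"j",o["joints"].round(2),"t",o["clock"],"w",round(o["grip_width"],4))
E
python3 -c "
from h import *
to(.436,-.1265,.12)"
```

```text
tcp [ 0.3111 -0.3965  0.2262] yaw -34.72 share [-0.205 -1.172  0.426] turn->-35 0.002 j [ 0.71  0.23  0.09  1.99 -0.03  0.92 -1.37] t 1.1 w 0.0644
```

apply_moves([
  [[-0.18,-1.0,0.3],[0,0,0]],
  [[-0.18,-1.0,0.3],[0,0,0]],
  [[-0.18,-1.0,0.3],[0,0,0]],
  [[-0.18,-1.0,0.3],[0,0,0]],
  [[-0.18,-1.0,0.3],[0,0,0]],
  [[-0.18,-1.0,0.3],[0,0,0]],
])

```text
clock: 1.85
tcp_pos: [0.4164, -0.1691, 0.1513]
orientation: [2.997, -0.942, -0.0]
contact_force: [0.7, -0.2, 0.3]
grip_width: 0.0642
gripper_force: 0.0
```

```bash
python3 -c "
from h import *
to(.436,-.1265,.029)
w=grab_frame('wrist');cv2.imwrite('pics/w1.png',w['frame'][:,:,::-1])
w['fish']=1
np.save('w1.npy',w,allow_pickle=True)"
```

```text
tcp [ 0.4164 -0.1691  0.1513] yaw -34.89 share [-0.033 -0.185  0.489] turn->-35 0.001 j [ 0.31  0.26 -0.08  2.17  0.03  0.71 -1.96] t 1.85 w 0.0642
```

View pics/w1.png

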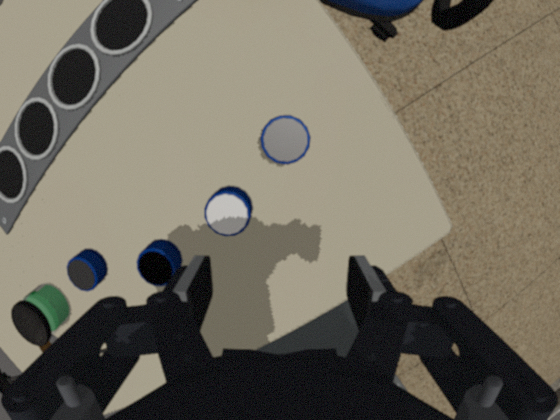

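Wrist view: light (285,139), white (228,214), black (159,263), dark (88,270), nests at (122,24), (75,75), (37,127), (10,173).

```bash
python3 -c "
from h import *
w=np.load('w1.npy',allow_pickle=True).item()
for n,p,z in [('light',(286,140),.026),('white',(228,214),.026),('black',(159,262),.026),('dark',(87,270),.026),('nK',(122,24),.008),('nD',(75,75),.008),('nL',(37,127),.008),('nW',(10,173),.008)]: print(n,onz(w,*p,z).round(4))
"
```

```text
light [ 0.4598 -0.2063  0.026 ]
white [ 0.4387 -0.1363  0.026 ]
black [ 0.4395 -0.0596  0.026 ]
dark [0.4744 0.0122 0.026 ]
nK [ 0.6293 -0.1524  0.008 ]
nD [ 0.6249 -0.0891  0.008 ]
nL [ 0.6186 -0.0227  0.008 ]
nW [0.611  0.0421 0.008 ]
```

```bash
python3 -c "
from h import *
w=np.load('w1.npy',allow_pickle=True).item()
a=grab_frame('scene');b=grab_frame('side')
S=dict(light=(350,203.3),white=(340.4,227),black=(318.7,250.8),dark=(279.6,264.6))
T=dict(light=(361.4,180.5),white=(357,203),black=(338.5,228.5),dark=(299.2,246.5))
W=dict(light=(286,140),white=(228,214),black=(159,262),dark=(87,270))
for k in S: print(k,onz(a,*S[k],.026)[:2].round(4),onz(b,*T[k],.026)[:2].round(4),onz(w,*W[k],.026)[:2].round(4),tri(a,S[k],w,W[k]),tri(b,T[k],w,W[k]))
"
```

```text
light [ 0.4595 -0.2022] [ 0.4594 -0.2019] [ 0.4598 -0.2063] (array([ 0.46029629, -0.2058366 ,  0.02219951]), np.float64(0.0016075818527499079)) (array([ 0.46019469, -0.20599239,  0.02303742]), np.float64(0.0012169058847297698))
white [ 0.437  -0.1319] [ 0.4377 -0.1328] [ 0.4387 -0.1363] (array([ 0.43825528, -0.13498587,  0.0219236 ]), np.float64(0.0003678797986904415)) (array([ 0.43850909, -0.13553878,  0.02371218]), np.float64(0.0003529107622601729))
black [ 0.4351 -0.0517] [ 0.4362 -0.0503] [ 0.4395 -0.0596] (array([ 0.43802218, -0.0557301 ,  0.01926744]), np.float64(0.0011664388600372039)) (array([ 0.43866712, -0.05618966,  0.02039553]), np.float64(9.215041549006426e-05))
dark [0.4739 0.0258] [0.4737 0.0254] [0.4744 0.0122] (array([0.47588546, 0.02106655, 0.01712591]), np.float64(0.0031506745304725743)) (array([0.475629  , 0.01900918, 0.01918781]), np.float64(0.00259188870098728))
```

apply_moves([
  [[-0.01,-0.165,0.1],[0,0,0]],
  [[-0.01,-0.165,0.25],[0,0,0]],
  [[-0.01,-0.165,0.4],[0,0,0]],
  [[-0.01,-0.165,0.46],[0,0,0]],
  [[-0.01,-0.165,0.488],[0,0,0]],
  [[-0.01,-0.165,0.488],[0,0,0]],
])

```text
clock: 2.75
tcp_pos: [0.438, -0.1339, 0.0298]
orientation: [2.996, -0.946, 0.001]
contact_force: [-0.0, 0.1, 0.5]
grip_width: 0.0639
gripper_force: 0.0
```

apply_moves([
  [[0,0,0],[0,0,0]],
  [[0,0,0],[0,0,0]],
  [[0,0,0],[0,0,0]],
  [[0,0,0],[0,0,0]],
], jaw=-1)

```text
clock: 3.25
tcp_pos: [0.4384, -0.1335, 0.0304]
orientation: [-2.996, 0.944, -0.003]
contact_force: [-0.4, 0.5, 7.0]
grip_width: 0.0368
gripper_force: 29.3
```

```bash
python3 -c "
from h import *
to(.610,.046,.12)
w=grab_frame('wrist');cv2.imwrite('pics/w2.png',w['frame'][:,:,::-1])"
```

```text
tcp [ 0.4384 -0.1335  0.0304] yaw -34.99 share [ 0.151 -0.982 -0.358] turn->-35 0.0 j [ 0.22  0.5  -0.07  2.21  0.09  0.43 -2.1 ] t 3.25 w 0.0368
```

View pics/w2.png

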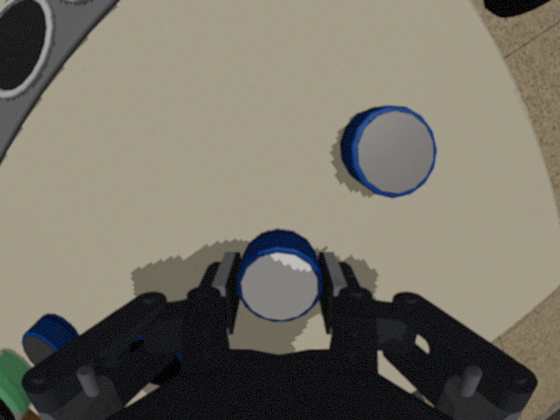

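Disc is held centred between the pads, image (281,285).

```bash
python3 -c "
from h import *
w=grab_frame('wrist');w['fish']=1
print(onz(w,281,285,.026), onz(w,395,151,.026))"
```

```text
[ 0.43995505 -0.13617639  0.026     ] [ 0.46120981 -0.20574828  0.026     ]
```

apply_moves([
  [[0,0,-0.12],[0,0,0]],
  [[0,0,-0.36],[0,0,0]],
  [[0.03,-0.2,-0.36],[0,0,0]],
  [[0.07,-0.45,-0.36],[0,0,0]],
  [[0.11,-0.7,-0.36],[0,0,0]],
  [[0.15,-0.98,-0.36],[0,0,0]],
  [[0.15,-0.98,-0.36],[0,0,0]],
  [[0.15,-0.98,-0.36],[0,0,0]],
])

```text
clock: 4.35
tcp_pos: [0.6087, 0.0464, 0.1193]
orientation: [2.997, -0.942, -0.0]
contact_force: [-1.0, -0.7, -0.5]
grip_width: 0.0369
gripper_force: 30.6
```

```bash
python3 -c "
from h import *
to(.610,.046,.039)
w=grab_frame('wrist');cv2.imwrite('pics/w3.png',w['frame'][:,:,::-1])
w['fish']=1
np.save('w3.npy',w,allow_pickle=True)"
```

```text
tcp [0.6087 0.0464 0.1193] yaw -34.91 share [ 0.005 -0.002  0.321] turn->-35 0.0 j [-0.09  0.53 -0.12  1.82  0.08  0.79 -2.43] t 4.35 w 0.0369
```

View pics/w3.png

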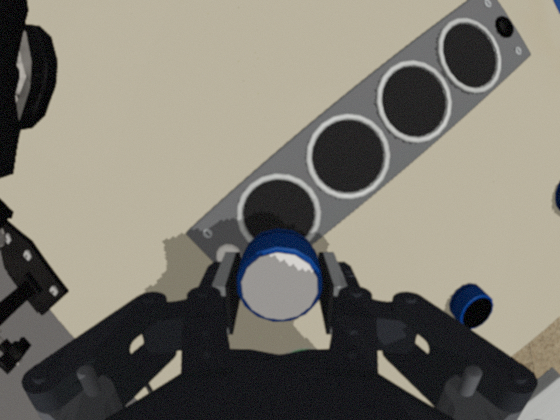

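White is held over nest W; nests at (279,211), (348,156), (414,101), (469,55).

```bash
python3 -c "
from h import *
w=np.load('w3.npy',allow_pickle=True).item()
for p in [(279,211),(348,156),(414,101),(469,55)]: print(onz(w,*p,.010).round(4))
print(onz(w,471,304,.024))
"
```

```text
[0.6137 0.0423 0.01  ]
[ 0.6189 -0.0212  0.01  ]
[ 0.6257 -0.0862  0.01  ]
[ 0.6325 -0.1509  0.01  ]
[ 0.44997235 -0.05032474  0.024     ]
```

apply_moves([
  [[0.006,-0.004,0.15],[0,0,0]],
  [[0.006,-0.004,0.25],[0,0,0]],
  [[0.006,-0.004,0.3],[0,0,0]],
  [[0.006,-0.004,0.32],[0,0,0]],
  [[0.006,-0.004,0.32],[0,0,0]],
])

```text
clock: 5.03
tcp_pos: [0.6109, 0.0455, 0.0399]
orientation: [-2.996, 0.945, -0.001]
contact_force: [1.0, 0.9, 1.0]
grip_width: 0.0365
gripper_force: 30.6
```

apply_moves([
  [[0,0,0],[0,0,0]],
  [[0,0,0],[0,0,0]],
  [[0,0,0],[0,0,0]],
  [[0,0,-0.15],[0,0,0]],
  [[0,0,-0.35],[0,0,0]],
  [[0,0,-0.35],[0,0,0]],
], jaw=0.45)

```text
clock: 5.78
tcp_pos: [0.6136, 0.0464, 0.1312]
orientation: [-2.993, 0.943, -0.012]
contact_force: [-0.2, -0.4, 0.3]
grip_width: 0.0613
gripper_force: 0.0
```

```bash
python3 -c "
from h import *
to(.459,-.203,.125)"
```

```text
tcp [0.6136 0.0464 0.1312] yaw -35.0 share [0.065 1.172 0.019] turn->-35 0.0 j [-0.09  0.52 -0.12  1.81  0.08  0.81 -2.43] t 5.775 w 0.0613
```

apply_moves([
  [[0.06,0.9,0],[0,0,0]],
  [[0.06,0.9,0],[0,0,0]],
  [[0.06,0.9,0],[0,0,0]],
  [[0.06,0.9,0],[0,0,0]],
  [[0.06,0.9,0],[0,0,0]],
  [[0.06,0.9,0],[0,0,0]],
])

```text
clock: 6.52
tcp_pos: [0.4942, -0.1463, 0.1265]
orientation: [-2.996, 0.943, 0.0]
contact_force: [0.1, 0.3, 0.2]
grip_width: 0.0618
gripper_force: 0.0
```

```bash
python3 -c "
from h import *
to(.460,-.206,.0295)"
```

```text
tcp [ 0.4942 -0.1463  0.1265] yaw -34.96 share [0.025 0.274 0.388] turn->-35 0.0 j [ 0.25  0.39 -0.1   2.04  0.06  0.71 -2.07] t 6.525 w 0.0618
```

apply_moves([
  [[0.025,0.2,0],[0,0,0]],
  [[0.025,0.275,0.1],[0,0,0]],
  [[0.025,0.275,0.25],[0,0,0]],
  [[0.025,0.275,0.35],[0,0,0]],
  [[0.025,0.275,0.388],[0,0,0]],
  [[0.025,0.275,0.388],[0,0,0]],
])

```text
clock: 7.28
tcp_pos: [0.4602, -0.2059, 0.0295]
orientation: [-2.997, 0.942, 0.001]
contact_force: [-0.6, -0.2, 0.5]
grip_width: 0.062
gripper_force: 0.0
```

apply_moves([
  [[0,0,0],[0,0,0]],
  [[0,0,0],[0,0,0]],
  [[0,0,0],[0,0,0]],
  [[0,0,0],[0,0,0]],
], jaw=-1)

```text
clock: 7.78
tcp_pos: [0.4606, -0.2069, 0.031]
orientation: [-2.996, 0.944, -0.003]
contact_force: [-0.6, 1.8, 7.5]
grip_width: 0.037
gripper_force: 30.2
```

```bash
python3 -c "
from h import *
to(.616,-.0195,.125)
w=grab_frame('wrist');cv2.imwrite('pics/w4.png',w['frame'][:,:,::-1])
w['fish']=1
np.save('w4.npy',w,allow_pickle=True)"
```

```text
tcp [ 0.4606 -0.2069  0.031 ] yaw -34.97 share [ 0.08  -0.971 -0.375] turn->-35 0.0 j [ 0.36  0.54 -0.07  2.11  0.08  0.49 -1.96] t 7.775 w 0.037
```

View pics/w4.png

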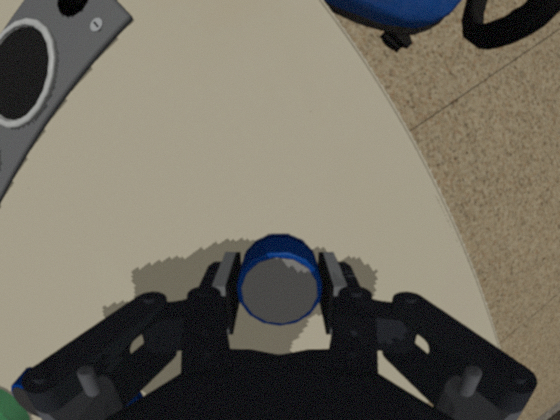

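Light disc held, centred at (280,288).

apply_moves([
  [[0,0,-0.12],[0,0,0]],
  [[0,0,-0.375],[0,0,0]],
  [[0.02,-0.2,-0.375],[0,0,0]],
  [[0.04,-0.45,-0.375],[0,0,0]],
  [[0.06,-0.7,-0.375],[0,0,0]],
  [[0.08,-0.97,-0.375],[0,0,0]],
  [[0.08,-0.97,-0.375],[0,0,0]],
  [[0.08,-0.97,-0.375],[0,0,0]],
])

```text
clock: 8.82
tcp_pos: [0.6149, -0.0196, 0.1235]
orientation: [2.996, -0.943, -0.0]
contact_force: [-0.4, -0.1, -0.4]
grip_width: 0.0365
gripper_force: 30.5
```

```bash
python3 -c "
from h import *
to(.6165,-.0195,.0395)"
```

```text
tcp [ 0.6149 -0.0196  0.1235] yaw -34.93 share [ 0.005 -0.004  0.336] turn->-35 0.0 j [ 0.01  0.53 -0.11  1.81  0.08  0.81 -2.32] t 8.825 w 0.0365
```

apply_moves([
  [[0.005,-0.004,0.15],[0,0,0]],
  [[0.005,-0.004,0.25],[0,0,0]],
  [[0.005,-0.004,0.31],[0,0,0]],
  [[0.005,-0.004,0.335],[0,0,0]],
  [[0.005,-0.004,0.335],[0,0,0]],
])

```text
clock: 9.45
tcp_pos: [0.6169, -0.0202, 0.0402]
orientation: [2.996, -0.945, 0.001]
contact_force: [-0.0, -1.0, -0.3]
grip_width: 0.0368
gripper_force: 30.5
```

apply_moves([
  [[0,0,0],[0,0,0]],
  [[0,0,0],[0,0,0]],
  [[0,0,0],[0,0,0]],
  [[0,0,-0.15],[0,0,0]],
  [[0,0,-0.35],[0,0,0]],
  [[0,0,-0.35],[0,0,0]],
], jaw=0.3)

```text
clock: 10.2
tcp_pos: [0.6197, -0.0194, 0.1317]
orientation: [-2.994, 0.944, -0.012]
contact_force: [-0.0, 0.7, -0.1]
grip_width: 0.0553
gripper_force: 0.0
```

```bash
python3 -c "
from h import *
to(.438,-.075,.125)
w=grab_frame('wrist');cv2.imwrite('pics/w5.png',w['frame'][:,:,::-1])
w['fish']=1
np.save('w5.npy',w,allow_pickle=True)"
```

```text
tcp [ 0.6197 -0.0194  0.1317] yaw -34.99 share [-0.468  0.599  0.021] turn->-35 0.0 j [ 0.02  0.52 -0.11  1.8   0.08  0.82 -2.32] t 10.2 w 0.0553
```

View pics/w5.png

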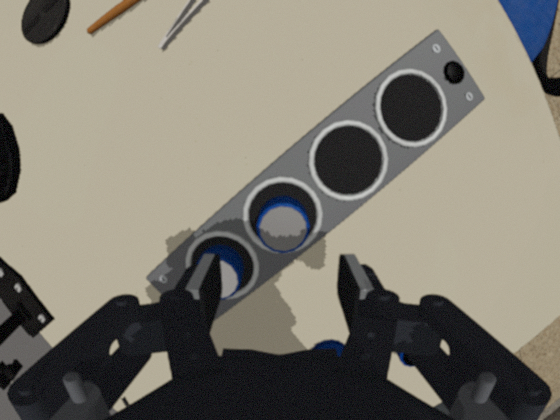

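Light sits in nest L (top (282,224)), white in nest W.

apply_moves([
  [[-0.15,0.15,0],[0,0,0]],
  [[-0.3,0.3,0],[0,0,0]],
  [[-0.45,0.45,0],[0,0,0]],
  [[-0.5,0.53,0.02],[0,0,0]],
  [[-0.5,0.53,0.02],[0,0,0]],
  [[-0.5,0.53,0.02],[0,0,0]],
], jaw=0.45)

```text
clock: 11.0
tcp_pos: [0.4395, -0.0561, 0.1222]
orientation: [-2.996, 0.944, -0.001]
contact_force: [0.8, -0.0, -0.3]
grip_width: 0.0616
gripper_force: 0.0
```

```bash
python3 -c "
from h import *
w=np.load('w5.npy',allow_pickle=True).item()
print('light',onz(w,282,224,.034),'nests',[onz(w,*p,.010).round(4) for p in [(283,216),(348,160),(411,107)]])
to(.438,-.056,.03)
w=grab_frame('wrist');cv2.imwrite('pics/w6.png',w['frame'][:,:,::-1])
w['fish']=1
np.save('w6.npy',w,allow_pickle=True)"
```

```text
light [ 0.61925794 -0.02163181  0.034     ] nests [array([ 0.6179, -0.0217,  0.01  ]), array([ 0.6258, -0.0868,  0.01  ]), array([ 0.6328, -0.1521,  0.01  ])]
tcp [ 0.4395 -0.0561  0.1222] yaw -34.96 share [-0.005  0.003  0.369] turn->-35 0.0 j [ 0.1   0.3  -0.13  2.2   0.07  0.64 -2.26] t 11.0 w 0.0616
```

View pics/w6.png

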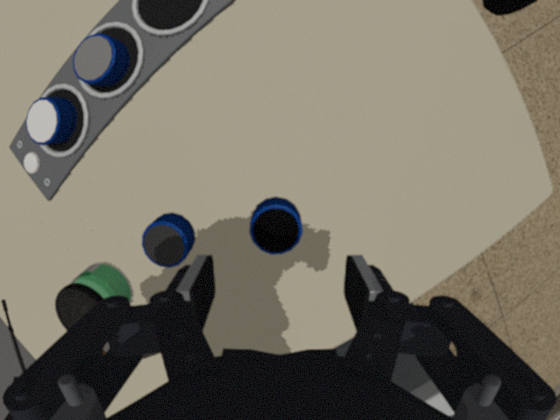

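Light is within 2 mm of its nest. Black top at (276,227), dark top at (166,243).

```bash
python3 -c "
from h import *
w=np.load('w6.npy',allow_pickle=True).item()
b=onz(w,276,227,.026);print('black',b,'dark',onz(w,166,243,.026))
to(b[0],b[1],.0295)"
```

```text
black [ 0.43926344 -0.05384618  0.026     ] dark [0.47522583 0.02022909 0.026     ]
tcp [ 0.4397 -0.0559  0.1223] yaw -34.94 share [-0.006 -0.005  0.371] turn->-35 0.0 j [ 0.1   0.3  -0.13  2.2   0.07  0.64 -2.26] t 11.05 w 0.062
```

apply_moves([
  [[-0.005,-0.004,0.15],[0,0,0]],
  [[-0.005,-0.004,0.28],[0,0,0]],
  [[-0.005,-0.004,0.35],[0,0,0]],
  [[-0.005,-0.004,0.37],[0,0,0]],
  [[-0.005,-0.004,0.37],[0,0,0]],
])

```text
clock: 11.68
tcp_pos: [0.4386, -0.0546, 0.0298]
orientation: [-2.996, 0.944, -0.0]
contact_force: [-0.4, 0.2, 0.4]
grip_width: 0.0618
gripper_force: 0.0
```

apply_moves([
  [[0,0,0],[0,0,0]],
  [[0,0,0],[0,0,0]],
  [[0,0,0],[0,0,0]],
  [[0,0,0],[0,0,0]],
  [[0,0,-0.15],[0,0,0]],
  [[0,0,-0.38],[0,0,0]],
  [[0,0,-0.38],[0,0,0]],
], jaw=-1)

```text
clock: 12.55
tcp_pos: [0.4407, -0.0551, 0.1288]
orientation: [-2.994, 0.944, -0.013]
contact_force: [0.7, 0.2, -1.4]
grip_width: 0.0367
gripper_force: 30.7
```

```bash
python3 -c "
from h import *
to(.631,-.151,.125)"
```

```text
tcp [ 0.4407 -0.0551  0.1288] yaw -35.02 share [ 0.843 -0.123  0.022] turn->-35 -0.0 j [ 0.11  0.29 -0.14  2.2   0.07  0.65 -2.26] t 12.55 w 0.0367
```

apply_moves([
  [[0.2,-0.03,0.02],[0,0,0]],
  [[0.42,-0.06,0.02],[0,0,0]],
  [[0.65,-0.1,0.02],[0,0,0]],
  [[0.84,-0.125,0.02],[0,0,0]],
  [[0.84,-0.125,0.02],[0,0,0]],
  [[0.84,-0.125,0.02],[0,0,0]],
])

```text
clock: 13.3
tcp_pos: [0.6265, -0.1492, 0.1186]
orientation: [2.996, -0.944, -0.004]
contact_force: [-0.3, -0.5, -1.7]
grip_width: 0.037
gripper_force: 30.6
```

```bash
python3 -c "
from h import *
to(.6305,-.1515,.039)"
```

```text
tcp [ 0.6265 -0.1492  0.1186] yaw -34.97 share [ 0.019 -0.002  0.318] turn->-35 0.0 j [ 0.21  0.58 -0.09  1.74  0.07  0.83 -2.1 ] t 13.3 w 0.037
```

apply_moves([
  [[0,0,0],[0,0,0]],
  [[0,0,0],[0,0,0]],
  [[0,0,0],[0,0,0]],
])

```text
clock: 13.68
tcp_pos: [0.6276, -0.1495, 0.1201]
orientation: [-2.996, 0.944, -0.0]
contact_force: [0.4, 0.1, 0.8]
grip_width: 0.0367
gripper_force: 30.6
```

```bash
python3 -c "
from h import *
to(.6305,-.1515,.039)"
```

```text
tcp [ 0.6276 -0.1495  0.1201] yaw -34.96 share [ 0.014 -0.     0.324] turn->-35 0.0 j [ 0.21  0.58 -0.09  1.73  0.07  0.83 -2.1 ] t 13.675 w 0.0367
```

apply_moves([
  [[0.014,0,0.15],[0,0,0]],
  [[0.014,0,0.25],[0,0,0]],
  [[0.014,0,0.3],[0,0,0]],
  [[0.014,0,0.322],[0,0,0]],
  [[0.014,0,0.322],[0,0,0]],
])

```text
clock: 14.3
tcp_pos: [0.6312, -0.1518, 0.0399]
orientation: [-2.996, 0.944, -0.002]
contact_force: [1.0, -0.0, -0.3]
grip_width: 0.0365
gripper_force: 30.6
```

apply_moves([
  [[0,0,0],[0,0,0]],
  [[0,0,0],[0,0,0]],
  [[0,0,0],[0,0,0]],
  [[0,0,-0.15],[0,0,0]],
  [[0,0,-0.35],[0,0,0]],
  [[0,0,-0.35],[0,0,0]],
], jaw=0.3)

```text
clock: 15.05
tcp_pos: [0.6337, -0.1524, 0.1315]
orientation: [-2.995, 0.944, -0.013]
contact_force: [0.7, -0.1, -0.9]
grip_width: 0.0561
gripper_force: 0.0
```

```bash
python3 -c "
from h import *
to(.475,.0205,.125)"
```

```text
tcp [ 0.6337 -0.1524  0.1315] yaw -35.0 share [-0.917 -0.202  0.02 ] turn->-35 -0.0 j [ 0.21  0.57 -0.09  1.72  0.07  0.85 -2.1 ] t 15.05 w 0.0561
```

apply_moves([
  [[-0.22,-0.05,0],[0,0,0]],
  [[-0.45,-0.1,0],[0,0,0]],
  [[-0.7,-0.16,0],[0,0,0]],
  [[-0.92,-0.205,0.02],[0,0,0]],
  [[-0.92,-0.205,0.02],[0,0,0]],
  [[-0.92,-0.205,0.02],[0,0,0]],
  [[-0.92,-0.205,0.02],[0,0,0]],
], jaw=0.45)

```text
clock: 15.92
tcp_pos: [0.4727, 0.021, 0.1218]
orientation: [2.995, -0.948, 0.001]
contact_force: [0.3, -0.2, 0.1]
grip_width: 0.0624
gripper_force: 0.0
```

```bash
python3 -c "
from h import *
to(.475,.022,.0295)
w=grab_frame('wrist');cv2.imwrite('pics/w7.png',w['frame'][:,:,::-1])
w['fish']=1
np.save('w7.npy',w,allow_pickle=True)"
```

```text
tcp [0.4727 0.021  0.1218] yaw -35.11 share [ 0.005 -0.009  0.369] turn->-35 -0.001 j [-0.05  0.34 -0.15  2.14  0.08  0.66 -2.44] t 15.925 w 0.0624
```

View pics/w7.png

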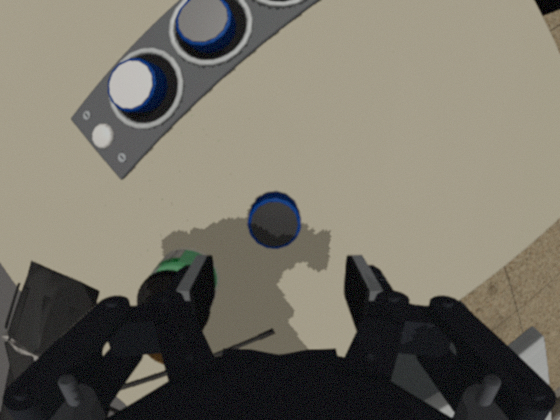

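Dark top at (274,221); the jar lid is about (178,300).

```bash
python3 -c "
from h import *
w=np.load('w7.npy',allow_pickle=True).item()
b=onz(w,274,221,.026);print('dark',b,'jar',onz(w,176,302,.056))
to(b[0],b[1],.0295)"
```

```text
dark [0.47696738 0.02167718 0.026     ] jar [0.47534397 0.104499   0.056     ]
tcp [0.4726 0.021  0.1217] yaw -35.11 share [ 0.013 -0.012  0.369] turn->-35 -0.001 j [-0.05  0.34 -0.15  2.14  0.08  0.66 -2.44] t 15.975 w 0.0619
```

apply_moves([
  [[0.011,-0.01,0.15],[0,0,0]],
  [[0.011,-0.01,0.28],[0,0,0]],
  [[0.011,-0.01,0.35],[0,0,0]],
  [[0.011,-0.01,0.369],[0,0,0]],
  [[0.011,-0.01,0.369],[0,0,0]],
])

```text
clock: 16.6
tcp_pos: [0.4758, 0.0222, 0.0296]
orientation: [2.996, -0.946, 0.0]
contact_force: [-0.6, 0.8, 0.4]
grip_width: 0.0619
gripper_force: 0.0
```

apply_moves([
  [[0,0,0],[0,0,0]],
  [[0,0,0],[0,0,0]],
  [[0,0,0],[0,0,0]],
  [[0,0,0],[0,0,0]],
  [[0,0,-0.15],[0,0,0]],
  [[0,0,-0.38],[0,0,0]],
  [[0,0,-0.38],[0,0,0]],
  [[0,0,-0.38],[0,0,0]],
], jaw=-1)

```text
clock: 17.6
tcp_pos: [0.4751, 0.0225, 0.1247]
orientation: [-2.996, 0.944, -0.001]
contact_force: [-0.7, -0.8, -1.2]
grip_width: 0.0369
gripper_force: 30.6
```

```bash
python3 -c "
from h import *
to(.6235,-.0855,.125)"
```

```text
tcp [0.4751 0.0225 0.1247] yaw -34.99 share [ 0.734  0.013 -0.001] turn->-35 0.0 j [-0.05  0.34 -0.15  2.13  0.08  0.67 -2.44] t 17.6 w 0.0369
```

apply_moves([
  [[0.2,0,0],[0,0,0]],
  [[0.4,0.01,0],[0,0,0]],
  [[0.6,0.01,0],[0,0,0]],
  [[0.734,0.013,0],[0,0,0]],
  [[0.734,0.013,0],[0,0,0]],
  [[0.734,0.013,0],[0,0,0]],
  [[0.734,0.013,0],[0,0,0]],
  [[0.734,0.013,0],[0,0,0]],
])

```text
clock: 18.6
tcp_pos: [0.6233, -0.0845, 0.1245]
orientation: [-2.997, 0.943, 0.001]
contact_force: [-0.4, -0.0, -0.4]
grip_width: 0.0367
gripper_force: 30.6
```

```bash
python3 -c "
from h import *
to(.6238,-.086,.039)"
```

```text
tcp [ 0.6233 -0.0845  0.1245] yaw -34.92 share [0.005 0.004 0.342] turn->-35 0.0 j [ 0.12  0.55 -0.11  1.77  0.08  0.82 -2.21] t 18.6 w 0.0367
```

apply_moves([
  [[0.005,0.004,0.15],[0,0,0]],
  [[0.005,0.004,0.25],[0,0,0]],
  [[0.005,0.004,0.31],[0,0,0]],
  [[0.005,0.004,0.34],[0,0,0]],
  [[0.005,0.004,0.34],[0,0,0]],
])

```text
clock: 19.23
tcp_pos: [0.6246, -0.0867, 0.0399]
orientation: [-2.996, 0.944, -0.001]
contact_force: [0.1, 0.9, -0.1]
grip_width: 0.037
gripper_force: 30.6
```

apply_moves([
  [[0,0,0],[0,0,0]],
  [[0,0,0],[0,0,0]],
  [[0,0,0],[0,0,0]],
  [[0,0,-0.15],[0,0,0]],
  [[0,0,-0.35],[0,0,0]],
  [[-0.2,0,-0.5],[0,0,0]],
  [[-0.4,0,-0.6],[0,0,0]],
  [[-0.4,0,-0.6],[0,0,0]],
  [[-0.4,0,-0.6],[0,0,0]],
], jaw=0.25)

```text
clock: 20.35
tcp_pos: [0.5427, -0.0299, 0.1899]
orientation: [2.996, -0.945, 0.002]
contact_force: [-0.3, -0.8, -0.7]
grip_width: 0.0533
gripper_force: 0.0
```

```bash
python3 -c "
from h import *
to(.6,-.1,.2)
w=grab_frame('wrist');cv2.imwrite('pics/w8.png',cv2.resize(w['frame'],None,fx=1.4,fy=1.4)[:,:,::-1])
w['fish']=1
np.save('w8.npy',w,allow_pickle=True)"
```

```text
tcp [ 0.5427 -0.0299  0.1899] yaw -35.0 share [ 0.349  0.098 -0.04 ] turn->-35 0.0 j [ 0.05  0.34 -0.14  1.93  0.06  0.87 -2.3 ] t 20.35 w 0.0533
```

View pics/w8.png

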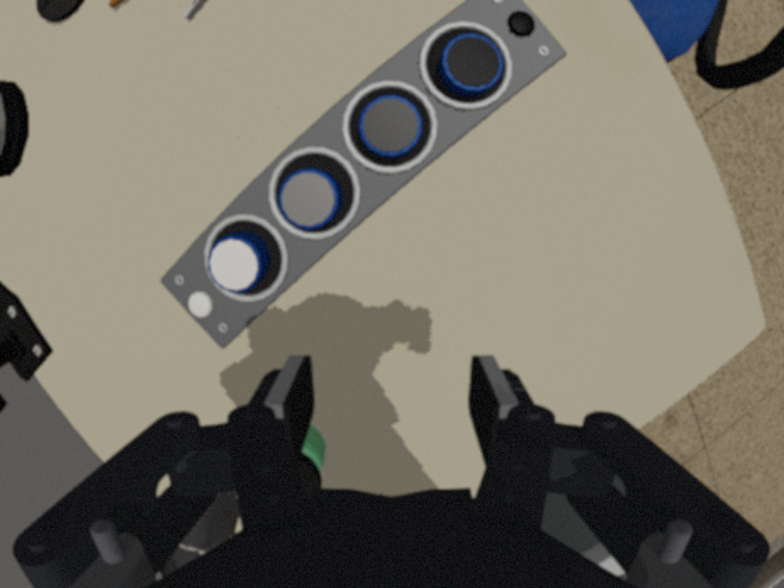

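All four sit in order white, light, dark, black from the white button; checking the centring numerically.

```bash
python3 -c "
from h import *
w=np.load('w8.npy',allow_pickle=True).item()
for p,q in [((233.5,264),(245.5,257.5)),((308.5,198.5),(314.5,193)),((390,125.5),(390,127)),((473,62),(466,65))]:
    a=onz(w,p[0]/1.4,p[1]/1.4,.034);b=onz(w,q[0]/1.4,q[1]/1.4,.011);print(a[:2].round(4),b[:2].round(4),((a-b)[:2]*1000).round(1))"
```

```text
[0.6121 0.0438] [0.6114 0.0433] [0.6 0.6]
[ 0.6157 -0.0208] [ 0.6176 -0.022 ] [-1.9  1.2]
[ 0.6231 -0.0861] [ 0.6242 -0.0869] [-1.2  0.8]
[ 0.6282 -0.1505] [ 0.6313 -0.1521] [-3.1  1.5]
```

All are within about 3.5 mm and consistent with resting on the floors; handing in.

```bash
python3 -c "
from bench import job
print(job.hand_in())"
```

```text
the job is handed in; nothing more can be done
None
```

The job is handed in at about 20 s of the 80 s: the four discs sit in the nests in order white, light grey, dark grey, black from the white button. In the last wrist picture each was within about 3.5 mm of its nest's centre and looked flat and face up. The arm never touched the jar as far as I could see, though I did not re-measure its position at the end. The hand-in call gave no verdict.

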